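Rack the blank weld coupon and present the notched one, label up

TASK

Two steel weld coupons stand on edge in the low two-slot stand. First stand the plain-cornered one on its long edge in a free slot of the three-slot wooden rack and let go of it; then take the one with the small corner notch by its plain end, leaving its frosted, notched end uncovered, and hold that frosted end a hand's breadth or more (at least 10 cm) above the round rubber pad with the label facing up, tipped at least halfway from upright towards lying flat. Finish while still holding it there, still, and leave the coupon already in the rack and everything else on the bench undisturbed.

Things in the scene. Friction and masses are not known exactly. Their poses are not given: they have to be found in the camera images.
- notched: Bare steel weld coupon 110 x 8 x 50 mm, 0.33 kg, on its long edge in either slot of the stand. Origin: middle of its underside as it stands. x along its length to the frosted end (18 to 55 mm), y out of the label's face, z up as it stands. A 12 x 12 mm square notch is cut from the top corner at +x. The stand is turned any way round, so the notch may point anywhere.
- label (a point): Centre of the white paper label (28 x 22 mm) on the notched coupon, on the +y face only, at the frosted (matt, paler) end: 35, 4, 25 mm along x, y, z from the coupon's origin; same axes. Seen facing the label with the notch at the top, the notch is at the left.
- blank: Second steel coupon in the stand, 110 x 8 x 50 mm, about 0.34 kg, one end frosted, but with no notch and no label. Origin: middle of its underside as it stands; x along its length, y through its thickness, z up. Either end may point either way in the rack.
- blank_mid (a point): Centre of the blank coupon: 25 mm above its origin.
- stand: Fixed dark steel stand, base 120 x 100 x 8 mm, any yaw. Two slots along its x at y = -30 and +30 mm, 12 mm wide, floor 8 mm above the table; walls 90 mm long, 8 mm thick, their ridged tops 28 mm above the table, so the coupons reach 58 mm up and their upper 30 mm is free. Origin: centre of its underside.
- rack: Fixed wooden rack, base 120 x 150 x 8 mm, three slots along its x at y = -50, 0 and +50 mm: 12 mm wide, floor 8 mm above the table, walls 90 mm long, 8 mm thick, with ridged lead-in tops 28 mm above the table. Origin: centre of its underside.
- slot1 (a point): Middle slot of the rack, free: centre of the slot's floor, 8 mm above the table; x along the slot, z up.
- slot2 (a point): Outer slot of the rack at its +y side, free: centre of the slot's floor, 8 mm above the table; x along the slot, z up.
- stored: Steel coupon, 110 x 8 x 50 mm, frosted at one end, no notch, already on edge in the rack's outer slot at its -y side (floor centre at y = -50 mm of the rack). Leave it alone. Origin: middle of its underside.
- pad: Fixed round black rubber pad, 80 mm across, 4 mm thick, on the table; origin: centre of its underside. The coupon is presented above it.
- spray: Bystander: spray can, 56 mm across, 150 mm tall, standing. Origin: centre of its underside.
- brush: Bystander: brush about 200 mm long lying along its x. Origin on its underside.
- hammer: Bystander: hammer lying along its x. Origin on its underside.
- tape: Bystander: black roll of tape lying flat, 60 mm across, 24 mm high. Origin: centre of its underside.
- offcut: Bystander: dark steel offcut 70 x 30 x 30 mm. Origin: centre of its underside.
- collar: Bystander: copper collar 44 mm across, 30 mm high. Origin: centre of its underside.
Mind the look-alikes: they are no part of the job. What is shaped like the notched but red is not meant.

How it is judged:
By the outcome, as a careful person would: the job done as asked, in the order asked, and still so for the second after the job is handed in, while the arm keeps its last pose, push and grip.
It also fails if it takes over 58 s, if anything falls off the work surface, if the arm or the gripper's body presses on something with over 40 N, if the wrist force passes 120 N, or if a joint passes its speed limit or range.

ROBOT

A 6-joint arm with a two-finger parallel gripper is mounted at the origin on the work surface. World frame = base frame: x ahead of the robot, y to its left, z up, the work surface at z = 0. Lengths are in m, angles in rad, forces in N, time in s.
With the tool pointing down it reaches from about 0.35 to 0.85 m from the base axis. Payload 8.1 kg.
Tool frame: the origin (TCP) lies between the finger pads, 19 mm behind the fingertips; this is the grasp point; z points along the fingers, y is the line along which they close (so a half turn about z gives the same grasp; the last joint's range is limited). The gripper opens to 93 mm and grips with 3 to 60 N. Pads are 15 mm wide; open, the fingers measure 128 mm over their backs; the gripper's body (75 mm by 188 mm) begins 65 mm behind the grasp point.
Start: joints at [-1.375, 0.13, 1.488, -0, 1.523, -0.085], TCP at [0.166, -0.576, 0.237] pointing down, gripper open.
Joint ranges: [-2.96, 2.96], [-0.89, 2.26], [0.02, 2.5], [-1.34, 4.48], [0, 2.73], [-2.66, 2.66]. Speed limits (rad/s): [2.39, 2.39, 2.79, 3.14, 3.14, 3.14].

INTERFACE

Orientations are given as a rotation vector (axis times angle).
In Python, from plant import status, eyes, robot gives the robot as it stands. The module is installed in compiled form; this text tells all that it offers.
- The arm moves only by the tool servo_tool, never from a script. Its argument "plan" is text: rows parted by semicolons, each of 4 numbers parted by spaces: the shift along the tool's x, y, z in m, then the turn about the tool's z in degrees. A call has 1 to 12 rows; each row is the pose to reach, as a shift and turn from the pose commanded when the call began, along the tool's axes at that moment; what a row does not reach only later rows make up. A row lasts 1/12 s, in which the tool goes at most 41.7 mm and 7.16 degrees, less where a joint would pass 70% of its speed; a pose out of reach is approached as far as the arm can. A call with a gripper value outside its range is refused whole. "grip" is the closure, from -1 (fully open) to 1 (shut), set as the call begins (left out, the last holds). The fingers move at their own pace and stop on an object; "grip_force" is the grip in N (left out, the last holds). Time passes only in rows, so rows that repeat a pose let the fingers close. It gives the time, the measured TCP pose, the force, the opening and the grip force at its end, in the units of the state.
- status.read_state(): the state, without advancing time (a new reading comes with each control period).
- eyes.read_camera(name): name is "scene" or "top" or "wrist"; returns a dict with "image" (400x640x3 uint8, blue, green, red), "fovy" (degrees; the focal length in pixels is half the picture's height over the tangent of half this angle, whatever the lens; pixels are square), "cx", "cy" (the principal point, pixels), "world_from_camera" (4x4, takes a point from camera to world coordinates); the wrist camera has in their place "hand_eye" (4x4, takes a point from camera to tool coordinates, whose origin is the TCP and whose axes are the flange's). Camera axes: x right, y down, z forward; pixel columns grow to the right and rows downward; lengths in m; the calibration is good to about 2 mm. A picture is of the moment at which its call begins: read the wrist's pose just before it. There is no depth.
- robot.close_job(): hands the job in; it is judged then, once.
The state is a dict: "t": time; "q": joint angles; "dq": joint speeds; "joint_torque": joint torques, N m; "tool_pos": TCP position; "orientation": TCP orientation; "force": force on the tool from outside, world axes, zero at the start; "wrist_torque": the same for the moment, N m; "opening": finger opening in m; "gripper_force": force on a finger pad.
Only numpy, scipy, OpenCV 4.12 (cv2) and the standard library are available. Lean on these libraries where they do the work, as an engineer would, in place of code of your own. Each camera call takes 0.05 s, during which the arm holds its last target. There are 200 camera calls.

## Working session

There is one attempt and no reset: what is moved stays moved. The work goes in short steps, Python scripts to look and compute and a tool call to move; the robot and the scene stay as the last step left them, time stands still between calls to the robot, and variables do not carry over. Pictures are saved under pics/ and viewed, at most 10 in all, crops included, and the job is handed in when it is done.

Besides the shell and the picture viewer there is one more tool, called after ">>>" in YAML: its name, and indented under it one key for each argument. servo_tool: Moves the arm, as the interface text tells. Its arguments: {"type":"object","properties":{"plan":{"type":"string"},"grip":{"type":"number"},"grip_force":{"type":"number"}},"required":["plan"]}

```bash
mkdir -p pics; ls; cat > h.py <<'E'
import numpy as np, cv2
from plant import status, eyes, robot
def snap(n,f):
    s=status.read_state(); d=eyes.read_camera(n); cv2.imwrite('pics/'+f,d['image']); return s,d
E
python3 - <<'E'
from h import *
s,d=snap('top','top.png'); print(s, {k:v for k,v in d.items() if k!='image'})
s,d2=snap('scene','scene.png'); print({k:v for k,v in d2.items() if k!='image'})
import pickle; pickle.dump((d,d2),open('cams.pkl','wb'))
E
```

```text
pics
{'t': 0.0, 'q': array([-1.37540081e+00,  1.31144699e-01,  1.48926183e+00, -1.28581608e-05,
        1.52300010e+00, -8.54052347e-02]), 'dq': array([-0.00025651,  0.00123876,  0.00084395, -0.00064546,  0.00037756,
       -0.00131243]), 'joint_torque': array([ 1.32353678e-03, -5.59843791e+01, -4.91758633e+01,  7.68656004e-02,
        3.52950278e-02, -1.13468282e-04]), 'tool_pos': array([ 0.16618595, -0.57597518,  0.23640684]), 'orientation': array([-3.10888667e+00, -4.39380705e-01,  1.76664918e-04]), 'force': array([ 0.77424996, -0.39637164,  0.04270863]), 'wrist_torque': array([-0.01868271, -0.02600612,  0.00814968]), 'gripper_force': 0.0, 'opening': 0.09342640303721154} {'fovy': 50.15392290285344, 'cx': 321.50316821606697, 'cy': 192.0527448199964, 'world_from_camera': array([[-0.01357761, -0.98103458,  0.19335669,  0.2233517 ],
       [-0.99989766,  0.01419298,  0.00179763,  0.0607101 ],
       [-0.00450784, -0.19331249, -0.98112688,  1.22946081],
       [ 0.        ,  0.        ,  0.        ,  1.        ]])}
{'fovy': 51.43003274134529, 'cx': 321.09548887377287, 'cy': 195.58033126499663, 'world_from_camera': array([[-0.8298234 ,  0.4545953 , -0.32362979,  0.8000688 ],
       [ 0.55797788,  0.6835796 , -0.47050994,  0.58149538],
       [ 0.00733512, -0.57101843, -0.82090447,  0.96661452],
       [ 0.        ,  0.        ,  0.        ,  1.        ]])}
```

View pics/top.png

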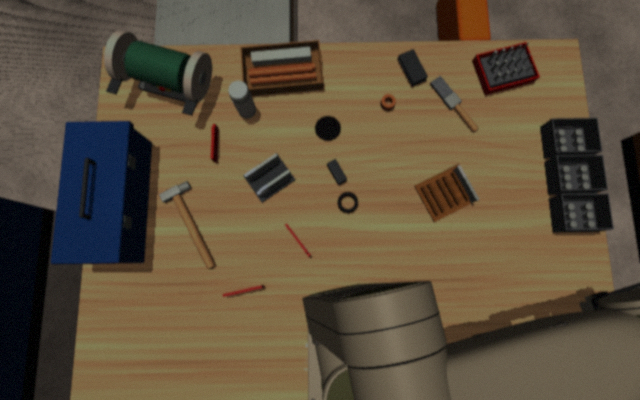

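View pics/scene.png

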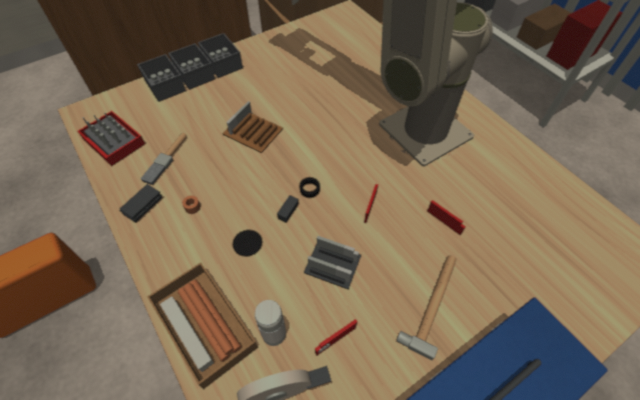

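The top view shows the stand at (270,177) holding two steel coupons, the rack at (445,192) with the stored coupon at its right side (466,183), and the pad at (327,128). Red look-alikes are at (214,142) and (244,291), and there is a red pencil at (298,240). The scene view shows the stand at (333,262), the rack at (253,128), the pad at (247,243) and the red coupon at (446,217).

```bash
cat >> h.py <<'E'
def ray(d,u,v,T=None):
    T=d['world_from_camera'] if T is None else T
    f=200/np.tan(np.radians(d['fovy']/2))
    r=T[:3,:3]@np.array([(u-d['cx'])/f,(v-d['cy'])/f,1.]); return T[:3,3],r
def onz(d,u,v,z,T=None):
    o,r=ray(d,u,v,T); return o+r*(z-o[2])/r[2]
def proj(d,p,T=None):
    T=d['world_from_camera'] if T is None else T
    f=200/np.tan(np.radians(d['fovy']/2)); c=T[:3,:3].T@(np.array(p)-T[:3,3]); return np.array([d['cx']+f*c[0]/c[2],d['cy']+f*c[1]/c[2]])
E
python3 - <<'E'
from h import *
import pickle; d,d2=pickle.load(open('cams.pkl','rb'))
for n,u,v,z in [('stand',270,178,.03),('rack',443,193,.02),('pad',327,128,.004),('spray',241,97,.1),('offcut',337,172,.03),('tape',347,202,.02),('red',214,142,.05)]: print(n,onz(d,u,v,z).round(3))
a=cv2.resize(d['image'][145:210,235:305],(390,362),interpolation=3)
a2=cv2.resize(d['image'][155:230,405:485],(390,362),interpolation=3)
b=cv2.resize(d2['image'][225:300,295:370],(390,362),interpolation=3)
b2=cv2.resize(d2['image'][95:160,215:295],(390,362),interpolation=3)
o=np.vstack([np.hstack([a,a2]),np.hstack([b,b2])]); o=cv2.resize(o,(640,594)); cv2.imwrite('pics/crop.png',cv2.convertScaleAbs(o,alpha=1.6))
E
```

```text
stand [0.503 0.211 0.03 ]
rack [ 0.454 -0.287  0.02 ]
pad [0.661 0.044 0.004]
spray [0.722 0.286 0.1  ]
offcut [0.518 0.017 0.03 ]
tape [ 0.432 -0.01   0.02 ]
red [0.607 0.371 0.05 ]
```

View pics/crop.png

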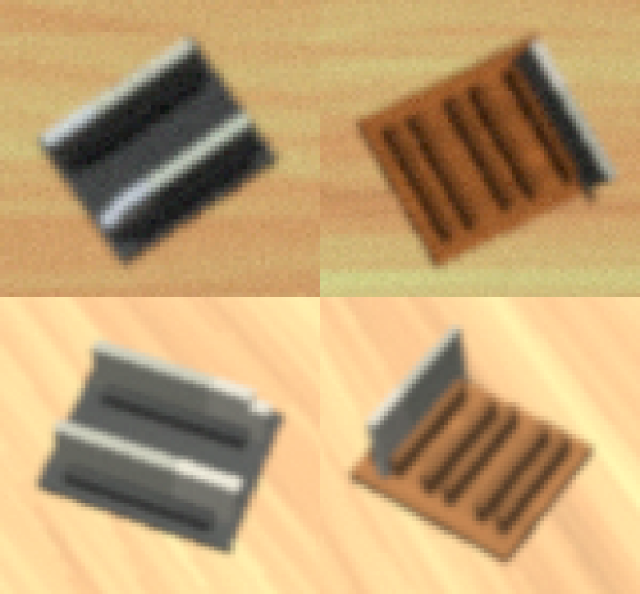

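Candidates for the notched coupon are the stand's lower coupon at top (276,180), which shows the corner step in the scene view at about (356,260), and the stand's upper coupon at top (262,166), which has no notch. The stored one is at top (466,183), and the red ones are at top (214,142) and (244,291). I choose the stand coupon nearer the robot as notched, with its notch end towards -x,+y. The other stand coupon is the blank. I'll check this with the wrist camera.

```bash
cat >> h.py <<'E'
from scipy.spatial.transform import Rotation as Ro
def tool(s=None):
    s=s or status.read_state(); T=np.eye(4); T[:3,:3]=Ro.from_rotvec(s['orientation']).as_matrix(); T[:3,3]=s['tool_pos']; return T
def move(p,ydir=None,s=None):
    """shift (mm) & turn (deg) options to put TCP at p with tool y along ydir angle (deg)"""
    T=tool(s); sh=T[:3,:3].T@(np.array(p)-T[:3,3]); print('shift',sh.round(4))
    if ydir is not None:
        y=T[:3,:3].T@np.array([np.cos(np.radians(ydir)),np.sin(np.radians(ydir)),0]); t=np.degrees(np.arctan2(-y[0],y[1])); print('turn',round(t,1),'or',round((t+360)%360-180,1))
E
python3 - <<'E'
from h import *
T=tool(); print(T.round(3)); d=eyes.read_camera('wrist'); print(d['hand_eye'].round(3),d['fovy'],d['cx'],d['cy'])
move([.45,.17,.33],35)
E
```

```text
[[ 0.961  0.277 -0.     0.166]
 [ 0.277 -0.961  0.002 -0.576]
 [ 0.    -0.002 -1.     0.236]
 [ 0.     0.     0.     1.   ]]
[[-0.    -0.961 -0.278  0.077]
 [ 1.     0.    -0.001  0.   ]
 [ 0.001 -0.278  0.961 -0.148]
 [ 0.     0.     0.     1.   ]] 67.34601134417214 321.74879778573336 201.4824920454586
shift [ 0.4794 -0.6384 -0.0924]
turn -108.9 or 71.1
```

```bash
python3 - <<'E'
from h import *
move([.42,-.20,.32],35)
E
```

```text
shift [ 0.3481 -0.2912 -0.0829]
turn -108.9 or 71.1
```

>>> servo_tool:
  plan: "0.348 -0.291 -0.083 -109;0.348 -0.291 -0.083 -109;0.348 -0.291 -0.083 -109;0.348 -0.291 -0.083 -109;0.348 -0.291 -0.083 -109;0.348 -0.291 -0.083 -109;0.348 -0.291 -0.083 -109;0.348 -0.291 -0.083 -109;0.348 -0.291 -0.083 -109;0.348 -0.291 -0.083 -109;0.348 -0.291 -0.083 -109;0.348 -0.291 -0.083 -109"
  grip: -0.1

```text
t: 1.15
tool_pos: [0.4232, -0.1952, 0.322]
orientation: [1.961, 2.452, 0.005]
force: [0.1, 0.3, -0.2]
opening: 0.051
gripper_force: 0.0
```

```bash
python3 - <<'E'
from h import *
print(status.read_state()['q'])
move([.468,.255,.32],35)
s,d=snap('wrist','w0.png')
E
```

```text
[-0.54435927 -0.25881749  1.70844534  0.00272935  1.68980546 -0.76600904]
shift [0.4293 0.1428 0.0027]
turn -22.3 or 157.7
```

>>> servo_tool:
  plan: "0.43 0.143 0 -22;0.43 0.143 0 -22;0.43 0.143 0 -22;0.43 0.143 0 -22;0.43 0.143 0 -22;0.43 0.143 0 -22;0.43 0.143 0 -22;0.43 0.143 0 -22;0.43 0.143 0 -22;0.43 0.143 0 -22;0.43 0.143 0 -22;0.43 0.143 0 -22"

```text
t: 2.2
tool_pos: [0.4698, 0.2544, 0.3189]
orientation: [-1.472, -2.772, -0.0]
force: [0.4, -0.5, 1.1]
opening: 0.0514
gripper_force: 0.0
```

>>> servo_tool:
  plan: "0 0 0 0;0 0 0 0;0 0 0 0"

```text
t: 2.45
tool_pos: [0.4705, 0.2484, 0.3203]
orientation: [1.478, 2.772, -0.001]
force: [0.1, 0.4, 0.4]
opening: 0.0513
gripper_force: 0.0
```

```bash
python3 - <<'E'
from h import *
import pickle
s,d=snap('wrist','w1.png'); pickle.dump((s,d),open('w1.pkl','wb')); print(s['tool_pos'],s['q'])
E
```

```text
[0.47049966 0.24839375 0.32028613] [ 3.89697510e-01 -7.32958757e-02  1.54628605e+00 -4.95037397e-04
  1.66902274e+00 -2.01505484e-01]
```

View pics/w1.png

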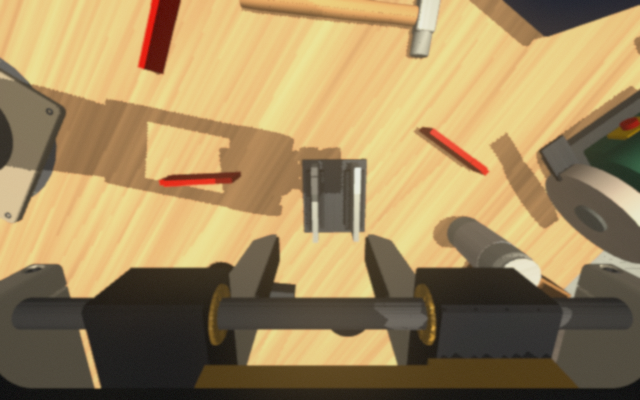

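The wrist view has the stand at (334,195). The robot-side coupon is the strip from about (313,168) to (317,240), and the other runs from about (357,168) to (356,240). I'll fit the strips and check the notch in a crop.

```bash
cat >> h.py <<'E'
def strip(d,T,box,thr,z):
    x0,y0,x1,y1=box; g=d['image'][y0:y1,x0:x1].astype(int); m=(g.min(2)>thr)&(g.max(2)-g.min(2)<45)
    n,l,st,c=cv2.connectedComponentsWithStats(m.astype(np.uint8))
    for i in range(1,n):
        if st[i,4]<60: continue
        ys,xs=np.nonzero(l==i); (cx,cy),(w,h),a=r=cv2.minAreaRect(np.c_[xs+x0,ys+y0].astype(np.float32))
        b=cv2.boxPoints(r); W=np.array([onz(d,u,v,z,T) for u,v in b]); C=onz(d,cx,cy,z,T)
        e=[W[1]-W[0],W[2]-W[1]]; e.sort(key=lambda v:np.linalg.norm(v)); 
        print('px',round(cx,1),round(cy,1),'area',st[i,4],'C',C.round(4),'L',np.linalg.norm(e[1]).round(4),'W',np.linalg.norm(e[0]).round(4),'ang',np.degrees(np.arctan2(e[1][1],e[1][0])).round(1))
E
python3 - <<'E'
from h import *
import pickle
s,d=pickle.load(open('w1.pkl','rb')); T=tool(s)@d['hand_eye']
im=d['image']; print(im[185:190:4,305:365].min(2))
for t in (110,130,150): strip(d,T,(300,155,370,245),t,.058); print()
cv2.imwrite('pics/c1.png',cv2.resize(im[150:250,285:385],(600,600),interpolation=2))
E
```

```text
[[ 58  54  52  50  53  72 102 117 122 124 123 116  95  75  57  51  51  51
   51  55  57  57  57  59  58  57  58  55  58  57  58  58  58  58  59  61
   70  75  67  59  60  66  66  65  58  60  66  82 126 186 217 222 222 222
  207 164 110  81  82  92]
 [ 58  54  51  50  54  67  92 113 120 123 122 116  97  74  57  52  50  50
   51  56  58  58  58  59  59  59  57  57  57  59  60  57  58  58  59  65
   74  76  68  59  60  67  70  67  63  60  63  80 127 185 215 221 222 220
  204 161 109  81  84  95]]
px 357.0 203.5 area 549 C [0.5363 0.2397 0.058 ] L 0.1086 W 0.011 ang -54.1
px 314.0 186.5 area 83 C [0.4717 0.2263 0.058 ] L 0.0244 W 0.0056 ang -56.4
px 314.8 220.5 area 242 C [0.5006 0.1848 0.058 ] L 0.063 W 0.0093 ang -54.1

px 357.0 203.5 area 458 C [0.5362 0.2397 0.058 ] L 0.1086 W 0.0097 ang 124.7
px 314.6 221.0 area 222 C [0.5008 0.1841 0.058 ] L 0.0616 W 0.0085 ang -54.6

px 357.0 203.5 area 422 C [0.5363 0.2397 0.058 ] L 0.1086 W 0.0083 ang -54.1
px 314.8 221.5 area 182 C [0.5013 0.1835 0.058 ] L 0.0601 W 0.0067 ang -53.4
```

View pics/c1.png

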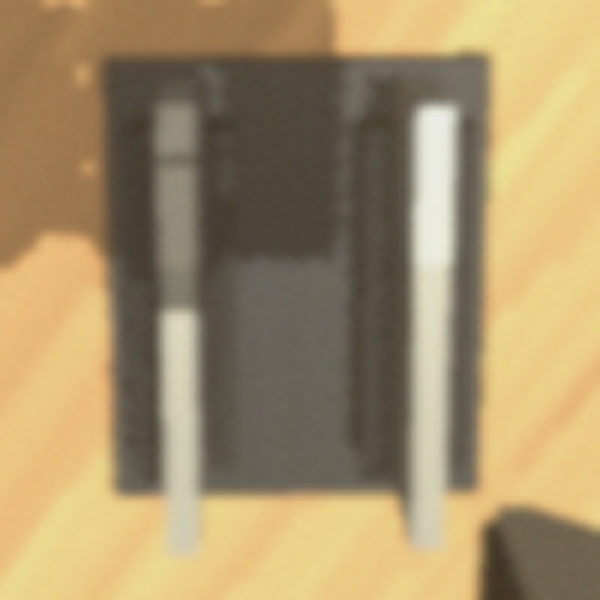

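Confirmed: the left strip has the step at its top end, so it is the notched coupon with its notch towards the tool's +x. The right strip is plain, so it is the blank. I'll grasp the blank at its middle.

```bash
python3 - <<'E'
from h import *
import pickle
s,d=pickle.load(open('w1.pkl','rb')); T=tool(s)@d['hand_eye']
move([.5362,.2397,.05],35.6)
a=onz(d,285+184/6,150+553/6,.058,T);b=onz(d,285+176/6,150+158/6,.058,T); print(a,b,np.linalg.norm(a-b))
c=onz(d,285+174/6,150+100/6,.058,T); print(c, np.degrees(np.arctan2(*(b-a)[1::-1])))
E
```

```text
shift [-0.0436  0.0497  0.2705]
turn -1.7 or 178.3
[0.52033172 0.15719871 0.058     ] [0.46412446 0.23866307 0.058     ] 0.09897322523720378
[0.45629332 0.24968005 0.058     ] 124.60417252852737
```

>>> servo_tool:
  plan: "-0.044 0.05 0.1 -1.7;-0.044 0.05 0.18 -1.7;-0.044 0.05 0.2 -1.7;-0.044 0.05 0.2 -1.7;-0.044 0.05 0.2 -1.7;-0.044 0.05 0.2 -1.7;-0.044 0.05 0.2 -1.7;-0.044 0.05 0.2 -1.7"

```text
t: 3.17
tool_pos: [0.537, 0.2409, 0.1223]
orientation: [1.435, 2.794, 0.002]
force: [0.3, -0.2, 0.1]
opening: 0.0511
gripper_force: 0.0
```

```bash
python3 - <<'E'
from h import *
move([.5362,.2397,.05],35.6)
s,d=snap('wrist','w2.png'); d['image']; T=tool(s)@d['hand_eye']
print(proj(d,[.5362,.2397,.058],T), proj(d,[.489,.2025,.058],T))
strip(d,T,(150,0,500,330),170,.058)
E
```

```text
shift [-0.0005 -0.0014  0.0723]
turn 0.0 or -180.0
[320.29060878 222.93501662] [240.54686811 226.40977308]
px 321.0 169.5 area 277 C [0.5131 0.2729 0.058 ] L 0.0223 W 0.0084 ang -54.1
px 319.0 276.0 area 232 C [0.5613 0.2028 0.058 ] L 0.0249 W 0.0062 ang -54.3
```

>>> servo_tool:
  plan: "-0.0005 -0.001 0.03 0;-0.0005 -0.001 0.055 0;-0.0005 -0.001 0.071 0;-0.0005 -0.001 0.071 0;-0.0005 -0.001 0.071 0"

```text
t: 3.63
tool_pos: [0.5368, 0.2409, 0.0518]
orientation: [1.432, 2.794, 0.003]
force: [0.6, 0.5, -0.2]
opening: 0.0511
gripper_force: 0.0
```

>>> servo_tool:
  plan: "0 0 0 0;0 0 0 0;0 0 0 0;0 0 0 0;0 0 0 0;0 0 0 0"
  grip: 1
  grip_force: 45

```text
t: 4.13
tool_pos: [0.5359, 0.2405, 0.0498]
orientation: [1.433, 2.796, 0.0]
force: [-0.1, -0.1, 0.4]
opening: 0.0158
gripper_force: 0.0
```

>>> servo_tool:
  plan: "0 0 0 0;0 0 0 0;0 0 0 0;0 0 0 0"

```text
t: 4.47
tool_pos: [0.5358, 0.2404, 0.0494]
orientation: [-1.433, -2.796, 0.0]
force: [-0.0, -0.2, 0.9]
opening: 0.008
gripper_force: 45.0
```

>>> servo_tool:
  plan: "0 0 -0.03 0;0 0 -0.07 0;0 0 -0.11 0;0 0 -0.15 0;0 0 -0.19 0;0 0 -0.22 0;0 0 -0.25 0;0 0 -0.25 0;0 0 -0.25 0"

```text
t: 5.22
tool_pos: [0.5367, 0.2407, 0.3012]
orientation: [1.432, 2.793, 0.004]
force: [0.2, -0.0, -3.0]
opening: 0.0076
gripper_force: 45.0
```

```bash
python3 - <<'E'
from h import *
print(status.read_state()['opening']); move([.477,-.189,.30],-65.4)
E
```

```text
0.007614371730813513
shift [-0.314  -0.2994  0.0005]
turn 101.1 or -78.9
```

>>> servo_tool:
  plan: "-0.02 -0.02 0 7;-0.04 -0.04 0 14;-0.07 -0.06 0 21;-0.1 -0.09 0 28;-0.13 -0.12 0 35;-0.16 -0.15 0 42;-0.19 -0.18 0 49;-0.22 -0.21 0 56;-0.25 -0.24 0 63;-0.28 -0.27 0 70;-0.30 -0.29 0 77;-0.314 -0.3 0 84"

```text
t: 6.22
tool_pos: [0.4732, -0.1929, 0.2962]
orientation: [-2.938, -1.105, 0.006]
force: [-0.4, 0.6, -2.3]
opening: 0.008
gripper_force: 45.0
```

>>> servo_tool:
  plan: "0 0 0 7;0 0 0 13;0 0 0 17;0 0 0 17;0 0 0 17;0 0 0 17"

```text
t: 6.72
tool_pos: [0.4751, -0.1893, 0.2979]
orientation: [-3.066, -0.677, 0.003]
force: [0.1, -0.5, -2.8]
opening: 0.0077
gripper_force: 45.0
```

```bash
python3 - <<'E'
from h import *
import pickle
s,d=snap('wrist','w3.png'); pickle.dump((s,d),open('w3.pkl','wb')); print(s['tool_pos'],s['q']); T=tool(s)@d['hand_eye']; print(proj(d,[.454,-.287,.03],T))
E
```

```text
[ 0.47513518 -0.18928802  0.29786358] [-4.79396405e-01 -1.25971088e-01  1.63577966e+00  8.01419619e-06
  1.63420935e+00  6.56954619e-01]
[377.22230228 212.47235736]
```

View pics/w3.png

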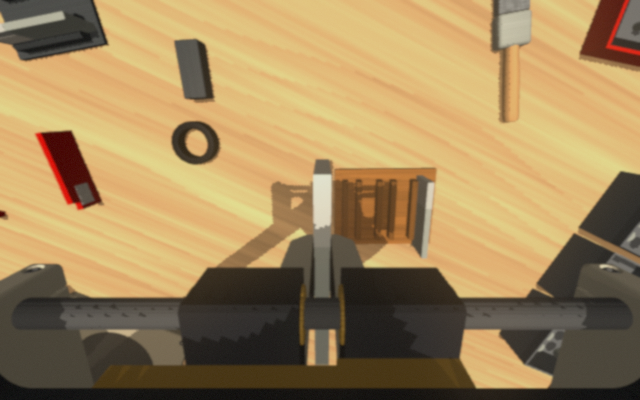

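The held coupon is edge-on at (322,200). The rack spans (333,168) to (436,250), with the stored coupon's top at about (427,178)–(427,255). I'll zoom in on the rack.

```bash
python3 - <<'E'
from h import *
import pickle
s,d=pickle.load(open('w3.pkl','rb')); T=tool(s)@d['hand_eye']
im=d['image']; c=cv2.resize(im[160:260,325:445],(720,600),interpolation=2); cv2.imwrite('pics/c3.png',cv2.convertScaleAbs(c,alpha=1.5))
strip(d,T,(405,165,445,262),110,.058)
strip(d,T,(405,165,445,262),150,.058)
print(im[170,325:445].max(1)); print(im[246,325:445].max(1))
E
```

```text
px 426.6 219.5 area 428 C [ 0.4797 -0.344   0.058 ] L 0.1091 W 0.0085 ang 24.9
px 427.2 219.9 area 293 C [ 0.4794 -0.3452  0.058 ] L 0.1075 W 0.0072 ang 25.4
[105 104 105 107 108 121 149 180 195 184 176 177 179 179 178 177 176 178
 178 178 176 178 177 178 177 179 178 179 178 179 178 178 178 178 178 179
 180 183 184 183 183 182 183 181 183 184 183 183 183 184 184 183 185 184
 185 184 184 185 184 183 184 184 184 184 184 184 184 184 181 181 180 181
 180 181 182 182 182 181 181 180 180 181 181 180 181 181 180 181 181 181
 182 181 180 182 181 181 182 182 183 181 181 181 183 182 182 182 182 183
 182 184 188 199 217 224 226 225 225 227 226 226]
[129 129 128 127 120  96  77  82  89  89  91  91  90  90  91  91  91  90
  90  92  90  89  90  90  90  92  89  88  90  93 109 132 147 154 154 154
 152 152 151 150 150 149 150 150 150 150 151 151 151 149 150 149 148 146
 145 145 146 162 183 194 208 220 223 224 223 223 223 223 223 223 224 223
 223 222 220 219 216 215 213 213 212 214 215 215 208 194 185 166 135 102
  86  80  81  79  79  84 107 146 171 182 183 186 195 214 222 225 224 225
 225 225 224 224 225 225 225 225 225 226 226 225]
```

View pics/c3.png

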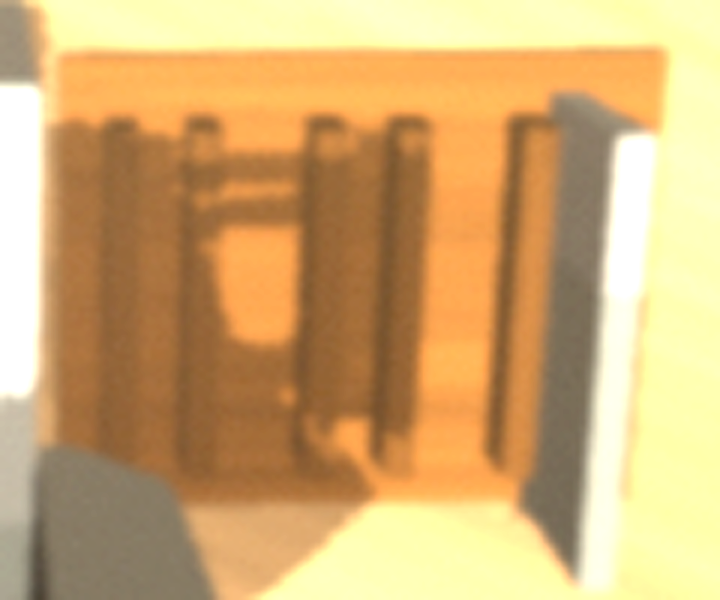

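```bash
python3 - <<'E'
from h import *
import pickle
s,d=pickle.load(open('w3.pkl','rb')); T=tool(s)@d['hand_eye']
P=lambda x,y,z: onz(d,325+x/6,160+y/6,z,T)
tl,tr=P(57,55,.008),P(664,50,.008); bl=P(180,500,.008)
print('tl',tl,'tr',tr,np.linalg.norm(tl-tr),'ang',np.degrees(np.arctan2(*(tl-tr)[1::-1]))-90)
a=np.radians(24.8); X=np.array([np.cos(a),np.sin(a),0]);Y=np.array([-np.sin(a),np.cos(a),0])
mid=(tl+tr)/2; print('depth',(mid-bl)@X,'centre from base',mid-60*X/1000)
st=np.array([.4796,-.3445,0]); c=st+.05*Y; print('centre from stored',c)
base=mid-.06*X; base[2]=0
for c0 in (c,base):
  for sl in (-50,0,50):
    print(sl,[tuple(((proj(d,c0+Y*(sl+o)/1000+X*xx+np.array([0,0,.028]),T)-[325,160])*6).round().astype(int)) for o in (-14,-6,6,14) for xx in (.045,-.045)])
E
```

```text
tl [ 0.48207558 -0.20554983  0.008     ] tr [ 0.54576469 -0.33976769  0.008     ] 0.14856223498593824 ang 25.385293177658184
depth 0.11913422030649572 centre from base [ 0.45945349 -0.29782588  0.008     ]
centre from stored [ 0.4586274  -0.29911113  0.        ]
-50 [(np.int64(647), np.int64(136)), (np.int64(609), np.int64(487)), (np.int64(613), np.int64(136)), (np.int64(577), np.int64(487)), (np.int64(562), np.int64(136)), (np.int64(529), np.int64(487)), (np.int64(528), np.int64(136)), (np.int64(497), np.int64(487))]
0 [(np.int64(435), np.int64(135)), (np.int64(410), np.int64(486)), (np.int64(402), np.int64(135)), (np.int64(378), np.int64(486)), (np.int64(351), np.int64(135)), (np.int64(330), np.int64(486)), (np.int64(317), np.int64(135)), (np.int64(298), np.int64(486))]
50 [(np.int64(224), np.int64(135)), (np.int64(210), np.int64(486)), (np.int64(191), np.int64(135)), (np.int64(178), np.int64(486)), (np.int64(140), np.int64(135)), (np.int64(131), np.int64(486)), (np.int64(106), np.int64(135)), (np.int64(99), np.int64(486))]
-50 [(np.int64(644), np.int64(131)), (np.int64(606), np.int64(482)), (np.int64(610), np.int64(131)), (np.int64(575), np.int64(482)), (np.int64(559), np.int64(130)), (np.int64(527), np.int64(482)), (np.int64(525), np.int64(130)), (np.int64(495), np.int64(482))]
0 [(np.int64(432), np.int64(130)), (np.int64(407), np.int64(482)), (np.int64(399), np.int64(130)), (np.int64(375), np.int64(481)), (np.int64(348), np.int64(130)), (np.int64(327), np.int64(481)), (np.int64(314), np.int64(130)), (np.int64(295), np.int64(481))]
50 [(np.int64(221), np.int64(130)), (np.int64(207), np.int64(481)), (np.int64(187), np.int64(130)), (np.int64(175), np.int64(481)), (np.int64(137), np.int64(130)), (np.int64(127), np.int64(481)), (np.int64(103), np.int64(130)), (np.int64(96), np.int64(481))]
```

```bash
python3 - <<'E'
from h import *
import pickle
s,d=pickle.load(open('w3.pkl','rb')); H=d['hand_eye']
g=d['image'][175:225,300:345].min(2); 
for r in (5,20,35): print(g[r])
for x in (.05,.03,.0): print(proj(d,[x,0,-.008],H))
move([.4375,-.2535,.12],-65)
T=tool(s); print(np.degrees(np.arctan2(T[1,0],T[0,0])))
E
```

```text
[124 124 124 123 124 122 121 122 120 120 116 117 140 177 197 203 203 204
 205 203 204 204 204 205 204 204 204 204 203 200 187 151 112  89  76  61
  51  49  48  52  56  53  49  45  42]
[ 72  71  72  69  70  68  70  69  69  70  70  78 116 164 190 197 199 198
 198 198 198 199 199 200 198 199 199 197 197 195 180 141  97  75  64  53
  44  44  44  42  43  43  42  41  39]
[ 77  75  74  75  74  74  73  74  74  77  76  80 105 145 178 191 194 196
 194 195 193 194 193 194 193 194 195 193 193 191 176 136  93  69  60  48
  44  44  43  45  43  40  38  38  39]
[322.01881115 174.10423538]
[322.02008923 214.28957347]
[322.0218352  269.18573872]
shift [-0.0611  0.0425  0.1783]
turn -0.1 or 179.9
24.891992149614637
```

>>> servo_tool:
  plan: "-0.03 0.02 0.03 0;-0.061 0.0425 0.05 0;-0.061 0.0425 0.08 0;-0.061 0.0425 0.12 0;-0.061 0.0425 0.16 0;-0.061 0.0425 0.19 0;-0.061 0.0425 0.20 0;-0.061 0.0425 0.20 0;-0.061 0.0425 0.20 0;-0.061 0.0425 0.20 0"

```text
t: 7.6
tool_pos: [0.4397, -0.2548, 0.1022]
orientation: [3.065, 0.673, 0.004]
force: [0.6, 0.8, -2.1]
opening: 0.0078
gripper_force: 45.0
```

```bash
python3 - <<'E'
from h import *
import pickle
s,d=snap('wrist','w4.png'); pickle.dump((s,d),open('w4.pkl','wb')); T=tool(s)@d['hand_eye']
move([.4375,-.2535,.05],-65); print(s['force'])
im=d['image']; c=im[100:300,220:420]; cv2.imwrite('pics/c4.png',cv2.convertScaleAbs(cv2.resize(c,(600,600)),alpha=1.3))
E
```

```text
shift [-0.0017 -0.0026  0.0525]
turn -0.2 or 179.8
[ 0.62524641  0.83350877 -2.06645008]
```

View pics/c4.png

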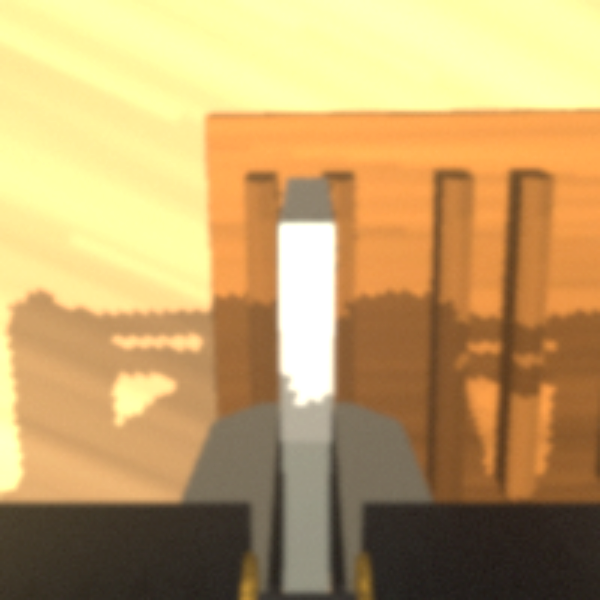

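The held coupon sits over slot 2, about 2 mm too far to tool +y. Slot centre is at crop x≈299 and the coupon at x≈306. I'll correct this and lower slowly.

>>> servo_tool:
  plan: "-0.0017 -0.0022 0.005 0;-0.0017 -0.0022 0.012 0;-0.0017 -0.0022 0.02 0;-0.0017 -0.0022 0.024 0;-0.0017 -0.0022 0.028 0;-0.0017 -0.0022 0.032 0;-0.0017 -0.0022 0.036 0;-0.0017 -0.0022 0.036 0;-0.0017 -0.0022 0.036 0"

```text
t: 8.4
tool_pos: [0.4361, -0.2533, 0.0636]
orientation: [3.067, 0.673, 0.001]
force: [2.6, -5.2, -4.3]
opening: 0.0076
gripper_force: 45.0
```

>>> servo_tool:
  plan: "0 0.001 0 0;0 0.001 0.004 0;0 0.001 0.008 0;0 0.001 0.012 0;0 0.001 0.014 0;0 0.001 0.014 0"

```text
t: 8.9
tool_pos: [0.436, -0.2537, 0.0495]
orientation: [3.068, 0.673, -0.0]
force: [-1.2, -3.9, 0.6]
opening: 0.0078
gripper_force: 45.0
```

>>> servo_tool:
  plan: "0 0 0 0;0 0 0 0;0 0 0 0;0 0 0 0;0 0 0 0;0 0 0 0"
  grip: -0.1

```text
t: 9.4
tool_pos: [0.4359, -0.2533, 0.0493]
orientation: [-3.068, -0.673, 0.0]
force: [-0.4, -0.0, 0.2]
opening: 0.0433
gripper_force: 0.0
```

>>> servo_tool:
  plan: "0 0 -0.02 0;0 0 -0.05 0;0 0 -0.09 0;0 0 -0.13 0;0 0 -0.17 0;0 0 -0.21 0;0 0 -0.23 0;0 0 -0.23 0;0 0 -0.23 0"

```text
t: 10.15
tool_pos: [0.4367, -0.2539, 0.281]
orientation: [3.066, 0.672, 0.004]
force: [-0.2, -0.7, -1.7]
opening: 0.0511
gripper_force: 0.0
```

```bash
python3 - <<'E'
from h import *
import pickle
s,d=snap('wrist','w5.png'); pickle.dump((s,d),open('w5.pkl','wb')); T=tool(s)@d['hand_eye']
print(proj(d,[.459-.021,-.2985+.045,.058],T))
strip(d,T,(290,100,420,290),110,.058)
# next: notched coupon grasp at x=-20mm
c=np.array([.489,.2025]); e=np.array([-.568,.823]); p=c-.02*e; print(p)
move([*p,.29],35.4,s)
E
```

```text
[321.75682912 177.56633733]
px 402.2 162.4 area 367 C [ 0.497  -0.3361  0.058 ] L 0.0683 W 0.0088 ang 25.4
px 320.5 164.5 area 362 C [ 0.4523 -0.2452  0.058 ] L 0.0662 W 0.0085 ang -155.2
[0.50036 0.18604]
shift [ 0.2419 -0.3729 -0.0097]
turn -100.7 or 79.3
```

The blank stands in slot 2, parallel to the stored coupon and 101 mm from it. Next is the notched coupon.

>>> servo_tool:
  plan: "0.02 -0.03 0 -7;0.04 -0.06 0 -14;0.06 -0.09 0 -21;0.08 -0.12 0 -28;0.10 -0.15 0 -35;0.12 -0.18 0 -42;0.14 -0.21 0 -49;0.16 -0.25 0 -56;0.18 -0.28 0 -63;0.20 -0.31 0 -70;0.22 -0.34 0 -77;0.24 -0.37 0 -84"

```text
t: 11.2
tool_pos: [0.4979, 0.1848, 0.2766]
orientation: [-1.821, -2.557, 0.005]
force: [1.1, -0.5, -1.0]
opening: 0.051
gripper_force: 0.0
```

>>> servo_tool:
  plan: "0 0 0 -7;0 0 0 -14;0 0 0 -17;0 0 0 -17;0 0 0 -17"

```text
t: 11.62
tool_pos: [0.4983, 0.1829, 0.2773]
orientation: [-1.435, -2.792, 0.004]
force: [-0.3, 1.0, 0.3]
opening: 0.0512
gripper_force: 0.0
```

```bash
python3 - <<'E'
from h import *
s=status.read_state()
move([.50036,.18604,.12],35.4,s)
E
```

```text
shift [0.0011 0.0041 0.1572]
turn 0.2 or -179.8
```

>>> servo_tool:
  plan: "0.001 0.004 0.04 0;0.001 0.004 0.08 0;0.001 0.004 0.12 0;0.001 0.004 0.15 0;0.001 0.004 0.157 0;0.001 0.004 0.157 0;0.001 0.004 0.157 0"

```text
t: 12.2
tool_pos: [0.5022, 0.1861, 0.1234]
orientation: [1.435, 2.795, 0.0]
force: [-0.7, -0.2, 0.1]
opening: 0.051
gripper_force: 0.0
```

```bash
python3 - <<'E'
from h import *
s,d=snap('wrist','w6.png'); H=d['hand_eye']; T=tool(s)@H
move([.50036,.18604,.05],35.4,s)
print(proj(d,[0,0,.06],H))
g=d['image'].min(2)
for r in (180,215,240,270): print(r,g[r,300:345])
E
```

```text
shift [ 0.001  -0.0016  0.0734]
turn 0.3 or -179.7
[322.19025682 224.33178125]
180 [ 63  62  63  59  57  57  55  55  53  55  53  53  55  64  87 106 117 119
 121 119 119 120 120 128 135 126  93  67  56  54  55  55  54  55  53  53
  55  60  62  59  61  63  60  61  61]
215 [ 62  60  61  58  57  56  51  54  53  53  53  54  51  72  97 111 113 115
 113 115 115 114 114 110  99  80  59  54  52  55  54  51  51  52  53  55
  58  58  59  58  57  60  60  60  59]
240 [ 82  87  88  88  93  93  93  92  92  92  92  89  91  95 104 111 113 113
 114 115 114 114 113 108  92  75  69  65  69  70  66  64  61  63  63  64
  67  68  67  66  66  62  65  67  66]
270 [152 153 153 155 154 153 152 151 150 150 148 149 148 147 148 147 146 147
 145 145 144 142 141 140 138 139 138 140 144 146 149 151 152 153 152 150
 150 151 149 150 150 152 151 150 151]
```

>>> servo_tool:
  plan: "0.001 -0.0018 0.03 0;0.001 -0.0018 0.055 0;0.001 -0.0018 0.072 0;0.001 -0.0018 0.072 0;0.001 -0.0018 0.072 0"

```text
t: 12.67
tool_pos: [0.5008, 0.1862, 0.0521]
orientation: [1.433, 2.795, 0.002]
force: [-0.4, -0.0, 0.8]
opening: 0.0514
gripper_force: 0.0
```

>>> servo_tool:
  plan: "0 0 0 0;0 0 0 0;0 0 0 0;0 0 0 0;0 0 0 0;0 0 0 0;0 0 0 0;0 0 0 0;0 0 0 0;0 0 0 0"
  grip: 1
  grip_force: 50

```text
t: 13.5
tool_pos: [0.4998, 0.186, 0.0505]
orientation: [1.433, 2.796, -0.0]
force: [-0.1, 0.1, 1.7]
opening: 0.0077
gripper_force: 50.0
```

>>> servo_tool:
  plan: "0 0 -0.03 0;0 0 -0.07 0;0 0 -0.11 0;0 0 -0.15 0;0 0 -0.19 0;0 0 -0.21 0;0 0 -0.21 0;0 0 -0.21 0"

```text
t: 14.17
tool_pos: [0.5002, 0.1861, 0.2609]
orientation: [1.432, 2.795, 0.002]
force: [0.3, 0.3, -4.1]
opening: 0.0076
gripper_force: 50.0
```

```bash
python3 - <<'E'
from h import *
import pickle
d,d2=pickle.load(open('cams.pkl','rb'))
for n,u,v,z in [('offcut',337,172,.03),('tape',347,202,.02),('collar',388,101,.03),('brush',476,130,.01),('p',375,150,0),('rackTop',459,166,0),('pencil',310,255,0)]: print(n,onz(d,u,v,z).round(3))
move([.53,-.12,.26],35.4)
E
```

```text
offcut [0.518 0.017 0.03 ]
tape [ 0.432 -0.01   0.02 ]
collar [ 0.734 -0.139  0.03 ]
brush [ 0.646 -0.401  0.01 ]
p [ 0.591 -0.099  0.   ]
rackTop [ 0.538 -0.345  0.   ]
pencil [0.283 0.098 0.   ]
shift [-0.2658 -0.1546  0.0008]
turn 0.3 or -179.7
```

```bash
python3 - <<'E'
from h import *
move([.55,-.13,.15],0)
E
```

```text
shift [-0.2856 -0.1444  0.1108]
turn 35.7 or -144.3
```

>>> servo_tool:
  plan: "-0.03 -0.015 0.01 5;-0.06 -0.03 0.02 10;-0.09 -0.045 0.03 15;-0.12 -0.06 0.04 20;-0.15 -0.075 0.05 25;-0.18 -0.09 0.06 30;-0.21 -0.105 0.07 35.7;-0.24 -0.12 0.09 35.7;-0.27 -0.135 0.10 35.7;-0.285 -0.144 0.11 35.7;-0.285 -0.144 0.11 35.7;-0.285 -0.144 0.11 35.7"

```text
t: 15.17
tool_pos: [0.5466, -0.1295, 0.1462]
orientation: [-2.219, -2.215, 0.005]
force: [-0.3, 0.6, -2.4]
opening: 0.0075
gripper_force: 50.0
```

>>> servo_tool:
  plan: "0 0 0.03 0;0 0 0.06 0;0 0 0.085 0;0 0 0.095 0;0 0 0.1 0;0 0 0.102 0;0 0 0.102 0;0 0 0.102 0"

```text
t: 15.83
tool_pos: [0.5506, -0.1296, 0.0502]
orientation: [2.219, 2.221, 0.002]
force: [0.2, -0.3, -2.0]
opening: 0.0073
gripper_force: 50.0
```

>>> servo_tool:
  plan: "0 0 0.002 0;0 0 0.004 0;0 0 0.006 0;0 0 0.0075 0;0 0 0.0075 0;0 0 0.0075 0"

```text
t: 16.33
tool_pos: [0.55, -0.1297, 0.0425]
orientation: [2.22, 2.221, 0.001]
force: [-4.6, 2.0, 10.1]
opening: 0.0076
gripper_force: 50.0
```

>>> servo_tool:
  plan: "0 0 0 0;0 0 0 0;0 0 0 0;0 0 0 0;0 0 0 0"
  grip: 0.3

```text
t: 16.75
tool_pos: [0.5493, -0.1295, 0.0409]
orientation: [-2.221, -2.222, 0.0]
force: [0.7, -0.4, 1.2]
opening: 0.032
gripper_force: 0.0
```

>>> servo_tool:
  plan: "0 0.004 0 0;0 0.009 0 0;0 0.014 0 0;0 0.018 0 0;0 0.021 0 0;0 0.024 0 0;0 0.027 0 0;0 0.030 0 0;0 0.030 0 0;0 0.030 0 0"

```text
t: 17.58
tool_pos: [0.5795, -0.1295, 0.041]
orientation: [2.221, 2.222, 0.0]
force: [0.9, -2.0, 0.1]
opening: 0.0326
gripper_force: 0.5
```

```bash
python3 - <<'E'
from h import *
s,d=snap('wrist','w7.png'); s,e=snap('scene','s7.png'); s,f=snap('top','t7.png')
print(s['tool_pos'],s['force'])
g=lambda d,p:proj(d,p).astype(int)
c=g(e,[.57,-.12,.02]);b=g(f,[.57,-.12,.02]); print(c,b)
A=cv2.resize(e['image'][c[1]-60:c[1]+60,c[0]-60:c[0]+60],(390,390)); W=cv2.resize(d['image'][80:320,200:440],(390,390))
cv2.imwrite('pics/c7.png',cv2.convertScaleAbs(np.hstack([A,W]),alpha=1.3))
E
```

```text
[ 0.57923858 -0.12948851  0.04089785] [ 0.16269058  0.069574   -0.07168361]
[248 180] [383 154]
```

View pics/c7.png

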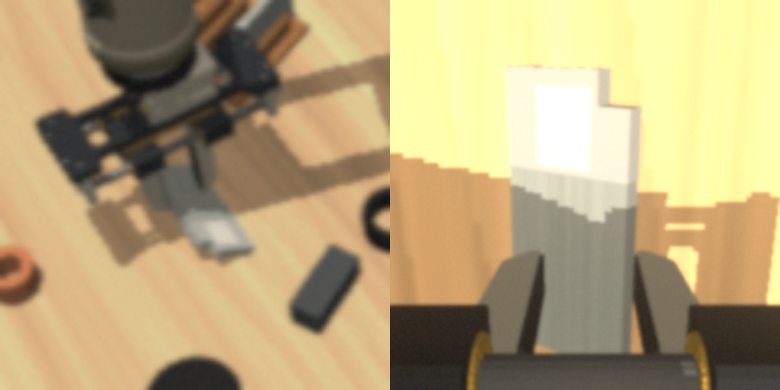

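The coupon leans between the fingers with its label upward, the notch at the right (tool +y) and the frosted end clear. Opening the fingers should let it settle flat.

>>> servo_tool:
  plan: "0 0.002 0 0;0 0.004 0 0;0 0.006 0 0;0 0.008 0 0;0 0.008 0 0;0 0.008 0 0"
  grip: -0.7

```text
t: 18.23
tool_pos: [0.5874, -0.1294, 0.0409]
orientation: [-2.221, -2.222, 0.0]
force: [0.3, -0.4, 0.1]
opening: 0.0676
gripper_force: 0.0
```

>>> servo_tool:
  plan: "0 0 -0.03 0;0 0 -0.07 0;0 0 -0.11 0;0 0 -0.13 0;0 0 -0.13 0;0 0 -0.13 0"

```text
t: 18.73
tool_pos: [0.5885, -0.1298, 0.173]
orientation: [2.218, 2.22, 0.003]
force: [0.0, 0.4, 0.3]
opening: 0.0789
gripper_force: 0.0
```

```bash
python3 - <<'E'
from h import *
import pickle
s,d=snap('wrist','w8.png'); pickle.dump((s,d),open('w8.pkl','wb')); print(s['tool_pos'])
cv2.imwrite('pics/c8.png',d['image'][60:340,170:470])
E
```

```text
[ 0.58848988 -0.12983829  0.17304176]
```

View pics/c8.png

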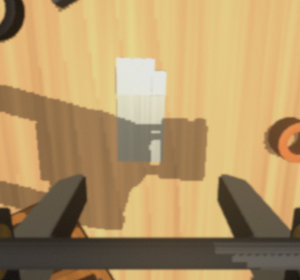

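The coupon lies flat: lower-left corner (288,221), lower-right (330,224), top-left (287,118), and notch at top right (about (327,125)). It is label-up. I'll measure it for the re-grasp across its width at the plain end.

```bash
python3 - <<'E'
from h import *
import pickle
s,d=pickle.load(open('w8.pkl','rb')); T=tool(s)@d['hand_eye']
im=d['image']; hsv=cv2.cvtColor(im,cv2.COLOR_BGR2HSV)
for r in (140,160,175,190,205,215): print(r,hsv[r,280:345,1])
P={k:onz(d,u,v,.008,T) for k,u,v in [('bl',288,221.5),('br',330.5,224),('tl',287,118),('tr',337,132)]}
print(P)
e=P['tl']-P['bl']; print(np.linalg.norm(e),np.degrees(np.arctan2(e[1],e[0])), np.linalg.norm(P['br']-P['bl']))
print(proj(d,[.5635,-.165,.008],T))
E
```

```text
140 [103 103 103 103 104  88  50  25  17  13  12  13  12  12  11  12  11  11
  11  10   8   7   8   8   8   7   6   7   8   8  10  14  13  12  10   8
   8   9  10  11  13  15  10   8   7   8   8   8   8   8   7   7   8   7
  11  31  67  96 106 107 107 108 108 109 110]
160 [100 101 100 100 101 101  82  51  36  31  31  32  32  35  34  33  33  33
  33  32  29  30  30  32  32  34  34  34  35  34  32  32  32  31  32  31
  31  31  33  34  34  31  30  29  29  29  32  31  33  31  32  31  31  37
  56  85 108 113 112 108 110 108 108 111 112]
175 [122 120 122 114 112 106  88  57  40  34  34  35  35  35  34  35  37  36
  35  35  34  34  35  35  36  33  33  34  34  34  34  33  34  35  36  34
  35  35  35  36  35  35  34  33  32  34  35  35  35  34  36  35  36  48
  74 103 117 121 121 117 115 110 110 111 113]
190 [122 122 124 123 121 121 109  81  52  43  43  42  40  40  42  40  40  40
  40  42  41  39  40  42  40  40  40  39  41  39  40  40  40  43  40  40
  42  42  40  43  41  37  38  40  39  41  38  39  41  39  42  43  50  70
 101 115 121 122 121 122 122 121 122 123 121]
205 [125 126 126 123 125 124 113  88  59  44  41  42  42  43  41  43  41  43
  40  40  36  42  41  42  41  40  41  41  41  43  40  43  41  41  41  45
  41  42  39  38  37  36  36  37  36  37  37  36  36  37  39  42  60  90
 110 123 123 122 122 122 124 125 125 124 123]
215 [125 125 126 126 126 125 116  89  59  45  43  39  43  41  41  41  44  44
  43  43  43  41  43  43  41  42  44  40  42  41  44  46  41  44  44  43
  41  41  44  43  38  36  35  36  37  37  36  38  36  38  40  49  68  98
 117 123 125 123 123 123 123 124 128 125 125]
{'bl': array([ 0.55133687, -0.16602174,  0.008     ]), 'br': array([ 0.59834211, -0.16900714,  0.008     ]), 'tl': array([ 0.55374958, -0.05579812,  0.008     ]), 'tr': array([ 0.60411937, -0.069499  ,  0.008     ])}
0.11025003015545724 88.74603865298478 0.04709995863846025
[298.98759367 220.6188955 ]
```

```bash
python3 - <<'E'
from h import *
import pickle
s,d=pickle.load(open('w8.pkl','rb')); T=tool(s)@d['hand_eye']
m=[]
for v,a,b in [(140,285.7,335.8),(160,286.7,334.6),(190,287.4,333.5),(215,287.4,333.2)]:
    A,B=onz(d,a,v,.008,T),onz(d,b,v,.008,T); m.append((A+B)/2); print((A+B)/2,np.linalg.norm(A-B))
m=np.array(m); k=np.polyfit(m[:,1],m[:,0],1); ang=np.degrees(np.arctan2(1,k[0])); print(k,ang)
y=-.167+.022; p=[np.polyval(k,y),y]; print(p)
move([*p,.06],ang-90)
E
```

```text
[ 0.57736637 -0.07749068  0.008     ] 0.05127788843639348
[ 0.57705815 -0.0979834   0.008     ] 0.049934516723096276
[ 0.5765206  -0.13018726  0.008     ] 0.049431816111759404
[ 0.57606723 -0.15846483  0.008     ] 0.05030856067635924
[0.01614236 0.57862611] 89.07519106655037
[np.float64(0.5762854666315411), -0.14500000000000002]
shift [-0.0155 -0.011   0.1109]
turn 1.0 or -179.0
```

>>> servo_tool:
  plan: "-0.0155 -0.011 0.03 1;-0.0155 -0.011 0.07 1;-0.0155 -0.011 0.11 1;-0.0155 -0.011 0.13 1;-0.0155 -0.011 0.143 1;-0.0155 -0.011 0.148 1;-0.0155 -0.011 0.148 1;-0.0155 -0.011 0.148 1;-0.0155 -0.011 0.148 1"

```text
t: 19.53
tool_pos: [0.5769, -0.1451, 0.0235]
orientation: [2.239, 2.202, 0.001]
force: [-0.1, 0.5, 0.1]
opening: 0.0791
gripper_force: 0.0
```

```bash
python3 - <<'E'
from h import *
s=status.read_state(); move([.5763,-.145,.0205],-.9,s); print(s['tool_pos'],s['force'])
E
```

```text
shift [ 0.0001 -0.0006  0.003 ]
turn -0.1 or 179.9
[ 0.57691068 -0.14506402  0.02349537] [-0.05128454  0.46209298  0.08694745]
```

>>> servo_tool:
  plan: "0 -0.0005 0.0015 0;0 -0.0005 0.003 0;0 -0.0005 0.003 0;0 -0.0005 0.003 0"

```text
t: 19.87
tool_pos: [0.5758, -0.1449, 0.02]
orientation: [2.24, 2.203, 0.0]
force: [-0.4, 0.6, 0.4]
opening: 0.0786
gripper_force: 0.0
```

>>> servo_tool:
  plan: "0 0 0 0;0 0 0 0;0 0 0 0;0 0 0 0;0 0 0 0;0 0 0 0;0 0 0 0;0 0 0 0"
  grip: 1
  grip_force: 55

```text
t: 20.53
tool_pos: [0.5759, -0.145, 0.02]
orientation: [2.24, 2.203, 0.0]
force: [0.4, 0.2, -0.8]
opening: 0.0491
gripper_force: 55.0
```

>>> servo_tool:
  plan: "0 0 -0.005 0;0 0 -0.012 0;0 0 -0.02 0;0 0 -0.03 0;0 0 -0.045 0;0 0 -0.06 0;0 0 -0.08 0;0 0 -0.10 0;0 0 -0.12 0;0 0 -0.135 0;0 0 -0.14 0;0 0 -0.14 0"

```text
t: 21.53
tool_pos: [0.5771, -0.1454, 0.1627]
orientation: [2.237, 2.2, 0.003]
force: [-0.1, -0.7, -2.7]
opening: 0.0496
gripper_force: 55.0
```

```bash
python3 - <<'E'
from h import *
s,d=snap('wrist','w9.png'); H=d['hand_eye']; print(s['opening'],s['force'])
# flat, undrooped prediction of frosted-end corners in image (tool coords; coupon top ~ z=+12mm)
for zz in (.012,.03): print([proj(d,[x,y,zz],H).round(1) for x,y in ((-.022,-.025),(.088,-.025),(.088,.013))])
hsv=cv2.cvtColor(d['image'],cv2.COLOR_BGR2HSV)
m=((hsv[...,1]<70)&(hsv[...,2]>90)).astype(np.uint8); m[:60]=0;m[235:]=0;m[:,:230]=0;m[:,420:]=0
n,l,st,c=cv2.connectedComponentsWithStats(m)
for i in range(1,n):
    if st[i,4]>300: print(st[i],c[i])
move([.661,-.025,.165],0,s)
E
```

```text
0.049572186183252785 [-0.1217466  -0.72793584 -2.74279665]
[array([280.9, 286.1]), array([272.6,  92.4]), array([348.4,  92.4])]
[array([284.5, 271.2]), array([277.7,  94.8]), array([345.7,  94.7])]
[  273    89   100   146 13193] [320.78011066 162.25210339]
shift [ 0.1218  0.0818 -0.0021]
turn -1.0 or 179.0
```

>>> servo_tool:
  plan: "0.015 0.01 -0.003 0;0.03 0.02 -0.006 0;0.05 0.034 -0.01 0;0.07 0.048 -0.01 0;0.09 0.06 -0.01 0;0.105 0.072 -0.01 0;0.115 0.079 -0.01 0;0.121 0.081 -0.01 0;0.121 0.081 -0.01 0;0.121 0.081 -0.01 0"

```text
t: 22.42
tool_pos: [0.6582, -0.0257, 0.1691]
orientation: [-2.239, -2.202, 0.002]
force: [-0.3, -0.5, -3.6]
opening: 0.0491
gripper_force: 55.0
```

```bash
python3 - <<'E'
from h import *
import pickle
for d,(u,v) in zip(pickle.load(open('cams.pkl','rb')),((327,128),(247,243))):
    b=d['image'][v-25:v+25,u-25:u+25]; m=(b.max(2)<45).astype(np.uint8); n,l,st,c=cv2.connectedComponentsWithStats(m); i=l[25,25]; x,y=c[i]; print('pad',onz(d,x+u-25,y+v-25,.004),st[i])
s,d=snap('wrist','w10.png'); T=tool(s); print(s['t'],s['tool_pos'],s['opening'],'label',T[:3,:3]@[.068,0,.011]+T[:3,3])
hsv=cv2.cvtColor(d['image'],cv2.COLOR_BGR2HSV)
m=((hsv[...,1]<70)&(hsv[...,2]>90)).astype(np.uint8); m[:60]=0;m[235:]=0;m[:,:230]=0;m[:,420:]=0
n,l,st,c=cv2.connectedComponentsWithStats(m); print(st[1:][st[1:,4]>300])
s,t=snap('top','t10.png')
# rack coupons after: compare with start around rack, other things
d0=pickle.load(open('cams.pkl','rb'))[0]['image'].astype(int); df=np.abs(t['image'].astype(int)-d0).max(2)>45
for n_,u,v,r in [('stored',466,183,10),('spray',241,97,14),('brush',455,103,25),('hammer',188,222,30),('tape',347,202,14),('offcut',337,172,12),('collar',388,101,10)]: print(n_,df[v-r:v+r,u-r:u+r].mean().round(3))
E
```

```text
pad [0.66125726 0.04226247 0.004     ] [ 14  14  24  23 454]
pad [0.66545955 0.04690439 0.004     ] [ 12  13  27  25 524]
22.4167 [ 0.65816025 -0.02570597  0.1690905 ] 0.049103885534361576 label [0.65927622 0.04228159 0.15807025]
[[  273    87   100   148 13329]]
stored 0.0
spray 0.0
brush 0.0
hammer 0.0
tape 0.27
offcut 0.422
collar 0.235
```

>>> servo_tool:
  plan: "0.002 0.004 0 0;0.002 0.004 0 0;0.002 0.004 0 0;0.002 0.004 0 0;0.002 0.004 0 0;0.002 0.004 0 0;0.002 0.004 0 0;0.002 0.004 0 0;0.002 0.004 0 0;0.002 0.004 0 0;0.002 0.004 0 0;0.002 0.004 0 0"

```text
t: 23.52
tool_pos: [0.6629, -0.0234, 0.1699]
orientation: [2.24, 2.203, -0.0]
force: [0.3, -0.9, -2.8]
opening: 0.049
gripper_force: 55.0
```

```bash
python3 - <<'E'
from h import *
s,d=snap('wrist','w11.png'); print(s['tool_pos'],s['opening'],s['gripper_force'],np.abs(s['dq']).max())
hsv=cv2.cvtColor(d['image'],cv2.COLOR_BGR2HSV)
m=((hsv[...,1]<70)&(hsv[...,2]>90)).astype(np.uint8); m[:60]=0;m[235:]=0;m[:,:230]=0;m[:,420:]=0
n,l,st,c=cv2.connectedComponentsWithStats(m); print(st[1:][st[1:,4]>300])
E
```

```text
[ 0.66289325 -0.02337397  0.16992959] 0.048994351612396195 54.98478949069977 0.001438313000202719
[[  273    88   100   147 13284]]
```

The coupon is steady and flat in the grip, label up, with the frosted end over the pad about 15 cm up.

```bash
python3 -c "
from plant import robot
print(robot.close_job())"
```

```text
the job is handed in; nothing more can be done
None
```

Job handed in at about 24 s: the blank stands released in the rack's outer +y slot, and the notched coupon is held still by its plain end, flat and label-up, its frosted end about 15 cm above the pad; I saw no sign of anything else being touched, though the arm hid the tape, offcut and collar from my final overhead check.

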